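Snap a tool shank into a ball-lock socket and proof-pull it

ROBOT

A 7-joint arm with a two-finger parallel gripper is mounted at the origin on a cart in front of the work surface, level with it; the furniture and walls round the work are solid. World frame = base frame: x ahead of the robot, y to its left, z up, the work surface at z = 0. Lengths are in m, angles in rad, forces in N, time in s.
With the tool pointing down it reaches from about 0.4 to 0.875 m from the base axis. Payload 19.3 kg.
Tool frame: the origin (TCP) lies midway between the tips of the shut fingers; the grasp point (between the pads) lies 19 mm behind it; z points along the fingers, y is the direction in which the jaws open and shut (so a half turn about z gives the same grasp; the last joint's range is limited). The gripper opens to 85 mm and grips with 20 to 120 N. Pads are 22 mm wide; open, the fingers measure 114 mm over their backs; the gripper's body (76 mm by 85 mm) begins 54 mm behind the grasp point. The pads swing forward as they close: fully open they stand 13 mm farther back than shut.
Start: joints at [1.269, 0.521, -0.036, 1.599, 0.021, 1.021, -0.113], TCP at [0.144, -0.608, 0.231] pointing down, gripper open.
Joint ranges: [-2.91, 2.91], [-0.3, 2.13], [-1.5, 1.42], [0.17, 2.43], [-1.26, 4.41], [0.16, 1.93], [-2.52, 2.52]. Speed limits (rad/s): [1.89, 1.89, 2.39, 2.39, 3.01, 3.01, 3.01].

INTERFACE

Orientations are given as [roll, pitch, yaw] about the fixed x, y, z axes, in that order (R = Rz(yaw) Ry(pitch) Rx(roll)).
In Python, from workcell import telemetry, cams, workorder gives the robot as it stands. The module is installed in compiled form; this text tells all that it offers.
- The arm moves only by the tool apply_moves, never from a script. Its argument "steps" is a list of rows, each a list of 4 numbers: the shift along the tool's x, y, z in cm, then the turn about the tool's z in rad. A call has exactly 10 rows; each row is the pose to reach, as a shift and turn from the pose commanded when the call began, along the tool's axes at that moment; what a row does not reach only later rows make up. A row lasts 1/12 s, in which the tool goes at most 41.7 mm and 7.16 degrees, less where a joint would pass 70% of its speed; a pose out of reach is approached as far as the arm can. A call with a gripper value outside its range is refused whole. "claw" is the closure, from 0 (fully open) to 1 (shut), set as the call begins (left out, the last holds). The fingers move at their own pace and stop on an object; "force" is the grip in N (left out, the last holds). Time passes only in rows, so rows that repeat a pose let the fingers close, or fill a call up. It gives the time, the measured TCP pose, the force and the opening at its end, in the units of the state.
- telemetry.observe(): the state, without advancing time (a new reading comes with each control period).
- cams.grab_frame(name): name is "side" or "top"; returns a dict with "color" (480x640x3 uint8, red, green, blue), "mtx" (3x3 intrinsics, pixels), "eye" and "orientation" of the camera in the world. Camera axes: x right, y down, z forward; pixel columns grow to the right and rows downward; lengths in m; the calibration is good to about 2 mm. A picture is of the moment at which its call begins. There is no depth.
- workorder.job_done(): hands the job in, once; it reports no verdict.
Trained networks look in the newest picture that a camera, given by its name, has taken for a name from the list of things; names that differ only in an ending like _2 or _b are one class to them, and where a whole thing is asked for, a point or a joint stands for the part that bears it (a point fixed in the world has none). Each returns a list of dicts, best first, with "score" (0 to 1); they miss things now and then, are a little off and sometimes report something else, mostly with a low value. They report only what shows in the picture. A call takes as long as a camera call. They do not tell look-alikes from the thing itself.
- cams.find_in(camera, name): "box" ([left, top, width, height] in pixels, round what is visible of it).
- cams.pinpoint(camera, name): "uv" ([column, row] in pixels: a listed point, or the origin of a listed thing).
The state is a dict: "clock": time; "qpos": joint angles; "qd": joint speeds; "joint_efforts": joint torques, N m; "position": TCP position; "tool_rot": TCP orientation; "force": force on the tool from outside, world axes, zero at the start; "moment": the same for the moment, N m; "grip_width": finger opening in m.
Only numpy, scipy, OpenCV 4.12 (cv2) and the standard library are available. Lean on these libraries where they do the work, as an engineer would, in place of code of your own. Each camera call takes 0.05 s, during which the arm holds its last target. There are 200 camera calls.

TASK

Take the steel tool shank out of its stand and push it straight down into one of the two sockets of the ball-lock block until its collar sits flat on the block, without ramming it. Still gripping it, prove that the lock holds: pull straight up with slowly rising force, stop at about 15 N (never above 20 N), and keep that pull for half a second. One socket is worn and lets go far below that; if the shank comes out, use the other socket and prove that one. Finish with the proved shank let go, upright and fully home in its socket, and everything else left alone.

Things in the scene. Friction and masses are not known exactly. Their poses are not given: they have to be found in the camera images.
- shank_head (a point): Centre of the square head (22 x 22 mm, 44 mm high) of the loose steel tool shank (0.20 to 0.33 kg, 79 mm long). z points up along the shank, x and y are square to the head's flats. Below the head: a round collar 28 mm across, 5 mm thick; then a plain round shank 18 mm across, 30 mm long, with a ball groove and a tapered foot. Any turn about z fits. Starts upright in the stand.
- shank_collar (a point): Point on the shank's axis at the underside of its collar, 27 mm below the head's centre and 30 mm above its foot. It lies at the socket's point when the shank is fully home.
- block: Fixed aluminium ball-lock block, 64 x 150 x 36 mm, origin at the centre of its underside on the bench, y along its long side. Two round vertical through-holes (sockets) of 20 mm open in its flat top, 80 mm apart; dark screw heads mark the locks front and back. Two low fixing screws between the sockets.
- socket_left (a point): Centre of the mouth of the socket on the block's +y side, 36 mm above the bench. Six sprung balls meet the shank's foot when the collar is about 12 mm above the block; a sound lock needs 8 to 18 N of push to pass, then draws the shank in over the last 4 mm. Home, the shank has about 1.2 mm of upward play; then a sound lock's pull rises to 15 N within about 1.2 mm more, and it lets go at 25 to 32 N, 3 mm up.
- socket_right (a point): Centre of the mouth of the socket on the block's -y side, 36 mm above the bench; looks the same as the left one and has the same sizes. Either of the two, at random, is the worn one: it takes only about 2 N to push in and lets the shank come out at about 4 to 8 N. Nothing to see tells them apart.
- stand: Fixed grey plastic stand, 60 x 60 x 36 mm, origin at the centre of its underside on the bench. The shank stands loosely in its 23 mm hole at the start, its collar resting on the stand's top.
- tape_roll: Bystander, to be left alone: a white roll of tape, 54 mm across and 12 mm high, flat on the bench in front of the block.
- holder_block: Bystander, to be left alone: a small grey clamp block, 22 x 52 x 22 mm, with a black thumb screw, on the bench in front of the block.
- spare_nose_cone: Bystander, to be left alone: a small white nose cone, 20 mm across and 34 mm high, standing on the bench behind the block.
- screwdriver_1: Bystander, to be left alone: a small screwdriver, 134 mm long, lying on the bench in front of the stand.
Things that resemble listed ones, but are neither listed nor needed, are in the scene too. What is shaped like the part that bears shank_head but blue is not meant.

How it is judged:
By the outcome, as a careful person would: the job done as asked, in the order asked, and still so for the second after the job is handed in, with the robot touching nothing.
It also fails if it takes over 72 s, if anything falls off the work surface, if the arm or the gripper's body presses on something with over 40 N, if the wrist force passes 120 N, or if a joint passes its speed limit or range.

## Working session

There is one attempt and no reset: what is moved stays moved. The work goes in short steps, Python scripts to look and compute and a tool call to move; the robot and the scene stay as the last step left them, time stands still between calls to the robot, and variables do not carry over. Pictures are saved under pics/ and viewed, about 8 in all and at most 12, crops included, and the job is handed in when it is done.

Besides the shell and the picture viewer there is one more tool, called by a JSON object that holds its "name" and its "arguments", one argument or row to a line. apply_moves: Moves the arm, as the interface text tells. Its arguments: {"type":"object","properties":{"steps":{"type":"array"},"claw":{"type":"number"},"force":{"type":"number"}},"required":["steps"]}

```bash
mkdir -p pics
cat > h.py <<'E'
import numpy as np, cv2
from workcell import telemetry, cams, workorder
NAMES=["shank_head","shank_collar","block","socket_left","socket_right","stand"]
def grab(c,name=None):
    f=cams.grab_frame(c)
    if name: cv2.imwrite(f"pics/{name}.png",f["color"][:,:,::-1])
    return f
def R(f):
    o=np.array(f["orientation"],float)
    if o.shape==(3,3): return o
    if o.size==3:
        from scipy.spatial.transform import Rotation as Ro
        return Ro.from_euler("xyz",o).as_matrix()
    raise ValueError(o)
def onz(f,uv,z):
    d=R(f)@np.linalg.inv(f["mtx"])@np.array([uv[0],uv[1],1.]); e=np.array(f["eye"])
    return e+d*(z-e[2])/d[2]
def proj(f,p):
    q=np.array(f["mtx"])@(R(f).T@(np.array(p)-f["eye"])); return q[:2]/q[2]
Z=dict(shank_head=.063,shank_collar=.036,block=0,socket_left=.036,socket_right=.036,stand=0)
E
python3 - <<'E'
from h import *
np.set_printoptions(precision=4,suppress=True)
s=telemetry.observe(); print(s)
for c in("top","side"):
    f=grab(c,c+"0"); print(c,f["eye"],f["orientation"],f["mtx"])
    for n in NAMES:
        print(n,[(np.round(d["uv"],1),round(d["score"],2),onz(f,d["uv"],Z[n])[:2]) for d in cams.pinpoint(c,n)[:4]])
E
```

```text
{'clock': 0.0, 'qpos': array([ 1.2688,  0.522 , -0.0363,  1.6   ,  0.0212,  1.0211, -0.1128]), 'qd': array([ 0.0021,  0.0014,  0.0001, -0.0021,  0.0007,  0.0027, -0.0004]), 'joint_efforts': array([  0.0001, -92.7131,   1.9799, -36.9933,   0.0179,   0.0082,
         0.0001]), 'position': array([ 0.1435, -0.608 ,  0.2307]), 'tool_rot': array([-3.1405,  0.0001,  0.2318]), 'force': array([-0.5717,  1.139 ,  0.0046]), 'moment': array([-0.0103,  0.0341, -0.0174]), 'grip_width': 0.08557384994746918}
top [0.4199 0.0566 0.9031] [-3.0039  0.0141 -1.562 ] [[468.0637   0.     319.9549]
 [  0.     468.0637 244.016 ]
 [  0.       0.       1.    ]]
shank_head [(array([245.9, 257.9]), 0.6, array([0.51  , 0.2032])), (array([257.9, 207.8]), 0.56, array([0.6026, 0.184 ]))]
shank_collar [(array([262.8, 207.9]), 0.58, array([0.6083, 0.1788])), (array([248.5, 259.9]), 0.53, array([0.5091, 0.203 ]))]
block [(array([366.1, 240.6]), 0.74, array([ 0.5523, -0.0194]))]
socket_left []
socket_right [(array([392. , 237.1]), 0.68, array([ 0.5539, -0.0647]))]
stand [(array([247.4, 260.6]), 0.58, array([0.5115, 0.2111]))]
side [ 0.3277 -0.6287  0.6125] [-2.2238  0.0112 -0.293 ] [[549.4138   0.     319.1378]
 [  0.     549.4138 234.9482]
 [  0.       0.       1.    ]]
shank_head [(array([286.7, 188.5]), 0.63, array([0.5129, 0.2146])), (array([342.4, 192.4]), 0.61, array([0.6069, 0.1706]))]
shank_collar [(array([286.5, 200.1]), 0.93, array([0.5118, 0.2169])), (array([338.3, 202.9]), 0.66, array([0.6018, 0.1782])), (array([357.3, 291.7]), 0.38, array([ 0.5535, -0.0588]))]
block [(array([344.5, 294.6]), 0.98, array([ 0.5457, -0.0234])), (array([211.7, 231.5]), 0.52, array([0.3653, 0.2104]))]
socket_left [(array([331.7, 259.2]), 0.86, array([0.5399, 0.0261]))]
socket_right [(array([358.1, 294.5]), 0.96, array([ 0.5525, -0.0649]))]
stand [(array([288.2, 216.8]), 0.97, array([0.5124, 0.2127]))]
```

View pics/top0.png

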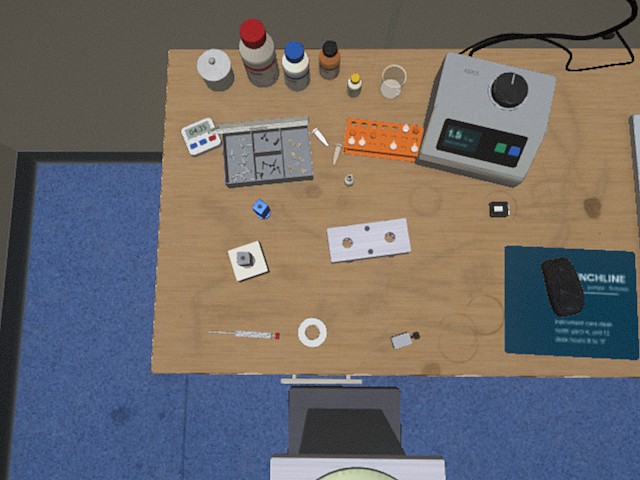

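View pics/side0.png

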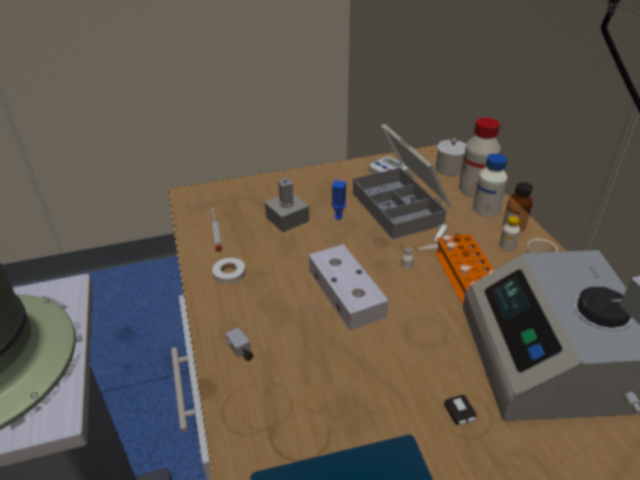

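Run:
```python
from h import *
t=cv2.imread("pics/top0.png"); s=cv2.imread("pics/side0.png")
def c(im,x,y,w,h,k): return cv2.resize(im[y:y+h,x:x+w],None,fx=k,fy=k,interpolation=cv2.INTER_CUBIC)
a=np.hstack([c(t,220,195,50,90,3.3333)[:300,:166],c(t,320,210,100,50,6)])[:300] if 0 else None
A=c(t,222,232,50,50,6); B=c(t,322,212,100,60,5); C=c(s,260,170,50,60,5); D=c(s,300,235,100,100,3)
out=np.zeros((600,800,3),np.uint8); out[:300,:300]=A; out[:300,300:800]=B; out[300:600,:250]=C; out[300:600,300:600]=D
cv2.imwrite("pics/crop1.png",out)
f=t
hsv=cv2.cvtColor(t[212:272,322:422],cv2.COLOR_BGR2GRAY)
```

```text
(no output)
```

View pics/crop1.png

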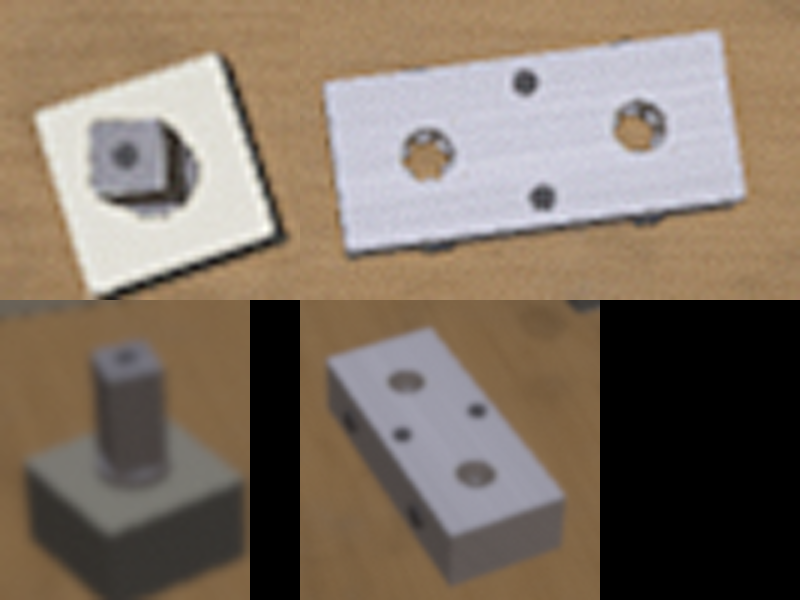

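Run:
```python
from h import *
np.set_printoptions(precision=4,suppress=True)
t=grab("top"); s=grab("side")
h=.5/6  # half-pixel shift of resize
print("L",onz(t,(347.6,242.9),.036),onz(s,(335.2,261.9),.036))
print("R",onz(t,(389.9,237.1),.036),onz(s,(358.5,292.5),.036))
print("mid screws",onz(t,(322+225/5-.4,212+82/5-.4),.036),onz(t,(322+242/5-.4,212+198/5-.4),.036))
print("head top",onz(t,(222+126/6-.4,232+155/6-.4),.085),onz(s,(260+127/5-.4,170+58/5-.4),.085))
cor=[(95,120),(163,119),(170,192),(91,188)]
P=np.array([onz(t,(222+a/6-.4,232+b/6-.4),.085)[:2] for a,b in cor]);print(P,P.mean(0))
for i in range(4): d=P[(i+1)%4]-P[i]; print(np.linalg.norm(d),np.degrees(np.arctan2(d[1],d[0]))%90)
cor=[(92,350),(145,340),(163,370),(110,382)]
P=np.array([onz(s,(260+a/5-.4,170+(b-300)/5-.4),.085)[:2] for a,b in cor]);print(P,P.mean(0))
for i in range(4): d=P[(i+1)%4]-P[i]; print(np.linalg.norm(d),np.degrees(np.arctan2(d[1],d[0]))%90)
# block outline
Bc=[(325,83),(718,32),(746,200),(348,255)]
P=np.array([onz(t,(322+(a-300)/5-.4,212+b/5-.4),.036)[:2] for a,b in Bc]);print(P,P.mean(0))
Sc=[(35,115),(217,53),(277,236),(93,297)]
P=np.array([onz(t,(222+a/6-.4,232+b/6-.4),.036)[:2] for a,b in Sc]);print("stand",P,P.mean(0))
```

```text
L [0.5424 0.0182 0.036 ] [0.5433 0.0179 0.036 ]
R [ 0.5539 -0.0608  0.036 ] [ 0.5546 -0.061   0.036 ]
mid screws [ 0.5709 -0.0174  0.036 ] [ 0.5271 -0.0235  0.036 ]
head top [0.5084 0.2052 0.085 ] [0.5085 0.2056 0.085 ]
[[0.5187 0.2147]
 [0.5191 0.1947]
 [0.4976 0.192 ]
 [0.4986 0.2152]] [0.5085 0.2041]
0.0200462852434371 1.249358866986313
0.021698879157204264 7.134950739219107
0.023271493003648478 87.52382237937358
0.0200948976938947 88.53687046314784
[[0.4977 0.2149]
 [0.5178 0.2157]
 [0.5189 0.1937]
 [0.4988 0.1917]] [0.5083 0.204 ]
0.020149730265888326 2.328718741310103
0.022024821637586692 2.858787786765774
0.020225292303468593 5.665655238437779
0.02320171400050573 2.7299816009814606
[[ 0.57    0.0577]
 [ 0.5904 -0.0899]
 [ 0.5269 -0.0993]
 [ 0.5052  0.0487]] [ 0.5481 -0.0207]
stand [[0.526  0.243 ]
 [0.546  0.1866]
 [0.4888 0.1665]
 [0.4695 0.223 ]] [0.5076 0.2048]
```

{"name": "apply_moves", "arguments": {
  "steps": [
    [3.6, -1.8, 0, 0.018],
    [7.2, -3.6, 0, 0.036],
    [10.8, -5.4, 0, 0.054],
    [14.4, -7.2, 0, 0.072],
    [18, -9, 0, 0.09],
    [21.6, -10.8, 0, 0.108],
    [25.2, -12.6, 0, 0.126],
    [28.8, -14.4, 0, 0.144],
    [32.4, -16.2, 0, 0.162],
    [35.8, -18, 0, 0.18]
  ],
  "claw": 0,
  "force": 60
}}

```text
clock: 1.63
position: [0.4522, -0.3492, 0.2315]
tool_rot: [3.141, -0.0, 0.051]
force: [2.3, -0.7, 0.0]
grip_width: 0.0852
```

{"name": "apply_moves", "arguments": {
  "steps": [
    [0.75, -4, 0, 0],
    [1.5, -8, 0, 0],
    [2.3, -12, 0, 0],
    [3, -16, 0, 0],
    [3.8, -20, 0, 0],
    [4.5, -24, 0, 0],
    [5.3, -28, 0, 0],
    [6, -32, 0, 0],
    [6.8, -36, 0, 0],
    [7.5, -39.7, 0, 0]
  ]
}}

```text
clock: 2.47
position: [0.505, 0.0519, 0.2316]
tool_rot: [-3.141, -0.001, 0.052]
force: [0.6, -0.0, -0.5]
grip_width: 0.0853
```

{"name": "apply_moves", "arguments": {
  "steps": [
    [0.2, -2.5, 0, 0],
    [0.4, -5, 0, 0],
    [0.6, -8, 1, 0],
    [0.8, -11, 3, 0],
    [1, -13, 5, 0],
    [1.1, -14.5, 7, 0],
    [1.13, -15.3, 8.5, 0],
    [1.13, -15.3, 9.5, 0],
    [1.13, -15.3, 10, 0],
    [1.13, -15.3, 10, 0]
  ]
}}

```text
clock: 3.3
position: [0.5082, 0.2018, 0.1307]
tool_rot: [3.141, 0.001, 0.051]
force: [-0.3, 0.6, 0.2]
grip_width: 0.0854
```

Run:
```python
from h import *
o=telemetry.observe(); print(o["position"],o["tool_rot"],o["force"])
t=grab("top"); s=grab("side")
for f,c in((t,"top"),(s,"side")):
    for n in("shank_head","shank_collar"): print(c,n,[(np.round(d["uv"],1),round(d["score"],2),onz(f,d["uv"],Z[n])[:2]) for d in cams.pinpoint(c,n)[:3]])
im=s["color"][:,:,::-1]; u,v=proj(s,o["position"]).astype(int)
cv2.imwrite("pics/crop2.png",cv2.resize(im[v-70:v+80,u-100:u+100],None,fx=4,fy=4,interpolation=cv2.INTER_CUBIC)); print(u,v)
```

```text
[0.50818714 0.20184523 0.13066727] [3.14074461e+00 1.08873136e-03 5.10885162e-02] [-0.26672418  0.61487847  0.19407887]
top shank_head [(array([260.9, 205.2]), 0.59, array([0.60745676, 0.17857849]))]
top shank_collar [(array([261.5, 212.2]), 0.72, array([0.59996832, 0.18100835]))]
side shank_head [(array([289.4, 191. ]), 0.95, array([0.51558385, 0.20483111])), (array([340.9, 191.9]), 0.91, array([0.60481405, 0.17302687]))]
side shank_collar [(array([337.7, 203.5]), 0.95, array([0.60010122, 0.17663694])), (array([287.4, 202. ]), 0.83, array([0.51183699, 0.21012263]))]
284 160
```

View pics/crop2.png

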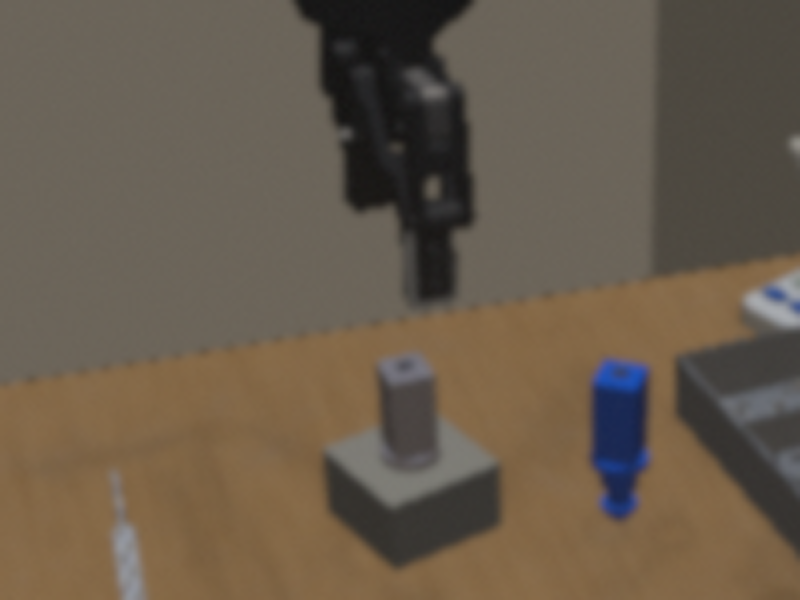

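Crop: the grey shank stands in its stand straight below the jaws (about (405,410) in the crop); the blue look-alike is well aside at (620,430). Now descending.

{"name": "apply_moves", "arguments": {
  "steps": [
    [0, 0, 1, 0],
    [0, 0, 2.2, 0],
    [0, 0, 3.4, 0],
    [0, 0, 4.6, 0],
    [0, 0, 5.6, 0],
    [0, 0, 6.6, 0],
    [0, 0, 7.4, 0],
    [0, 0, 8, 0],
    [0, 0, 8.4, 0],
    [0, 0, 8.4, 0]
  ]
}}

```text
clock: 4.43
position: [0.5081, 0.2028, 0.0466]
tool_rot: [3.141, 0.001, 0.052]
force: [-0.2, 0.0, 0.7]
grip_width: 0.0856
```

{"name": "apply_moves", "arguments": {
  "steps": [
    [0, 0, 0, 0],
    [0, 0, 0, 0],
    [0, 0, 0, 0],
    [0, 0, 0, 0],
    [0, 0, 0, 0],
    [0, 0, 0, 0],
    [0, 0, 0, 0],
    [0, 0, 0, 0],
    [0, 0, 0, 0],
    [0, 0, 0, 0]
  ],
  "claw": 1,
  "force": 60
}}

```text
clock: 5.27
position: [0.5086, 0.203, 0.0477]
tool_rot: [-3.141, -0.001, 0.052]
force: [-0.7, 0.1, 5.8]
grip_width: 0.0213
```

{"name": "apply_moves", "arguments": {
  "steps": [
    [0, 0, -0.3, 0],
    [0, 0, -0.8, 0],
    [0, 0, -1.5, 0],
    [0, 0, -2.3, 0],
    [0, 0, -3.2, 0],
    [0, 0, -4.2, 0],
    [0, 0, -5.2, 0],
    [0, 0, -6.2, 0],
    [0, 0, -7, 0],
    [0, 0, -7, 0]
  ]
}}

```text
clock: 6.1
position: [0.5091, 0.2031, 0.1192]
tool_rot: [-3.141, -0.002, 0.052]
force: [0.2, 0.8, -3.7]
grip_width: 0.0216
```

{"name": "apply_moves", "arguments": {
  "steps": [
    [0.2, 1.5, 0, 0],
    [0.5, 3.7, 0, 0],
    [0.8, 6.2, 0, 0],
    [1.1, 8.7, 0, 0],
    [1.5, 11.2, 0, 0],
    [1.8, 13.7, 0, 0],
    [2.1, 16, 0, 0],
    [2.4, 17.8, 0, 0],
    [2.5, 18.6, 0, 0],
    [2.5, 18.6, 0, 0]
  ]
}}

```text
clock: 6.93
position: [0.543, 0.0164, 0.117]
tool_rot: [3.141, 0.0, 0.049]
force: [-1.0, 0.0, -3.2]
grip_width: 0.0214
```

Run:
```python
from h import *
np.set_printoptions(precision=4,suppress=True)
o=telemetry.observe(); print(o["position"],o["tool_rot"],o["force"])
p=o["position"]; s=grab("side","side3"); t=grab("top","top3")
zh=p[2]+.019; print(proj(s,[p[0],p[1],p[2]-.01]))
for f,c in((t,"top"),(s,"side")):
    for n in("shank_head","shank_collar"): print(c,n,[(np.round(d["uv"],1),round(d["score"],2)) for d in cams.pinpoint(c,n)[:3]])
def cr(f,u,v,w,h,k): 
    u,v=int(u),int(v); print(u-w//2,v-h//2); return cv2.resize(f["color"][v-h//2:v+h//2,u-w//2:u+w//2,::-1],None,fx=k,fy=k,interpolation=cv2.INTER_CUBIC)
u,v=proj(s,[p[0],p[1],.06]); cv2.imwrite("pics/crop3.png",cr(s,u,v,100,100,6))
```

```text
[0.543  0.0164 0.117 ] [3.141  0.0005 0.049 ] [-1.0404  0.0482 -3.2089]
[335.6393 227.3044]
top shank_head [(array([259.2, 206.7]), 0.61)]
top shank_collar [(array([262.7, 207.1]), 0.83)]
side shank_head [(array([336.2, 210.7]), 0.62)]
side shank_collar [(array([336., 227.]), 0.66), (array([241.3, 352.7]), 0.33)]
285 200
```

View pics/crop3.png

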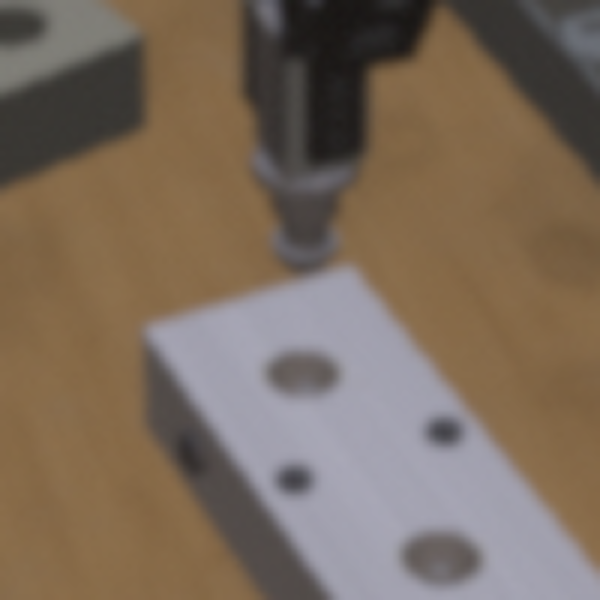

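Crop: held shank upright with its foot at (305,250) in the crop, left socket at (303,373) straight below. I'll lower it to just above the mouth and compare there.

{"name": "apply_moves", "arguments": {
  "steps": [
    [0, -0.05, 0.4, 0],
    [0, -0.08, 1, 0],
    [0, -0.08, 1.6, 0],
    [0, -0.08, 2.2, 0],
    [0, -0.08, 2.7, 0],
    [0, -0.08, 3.1, 0],
    [0, -0.08, 3.4, 0],
    [0, -0.08, 3.4, 0],
    [0, -0.08, 3.4, 0],
    [0, -0.08, 3.4, 0]
  ]
}}

```text
clock: 8.07
position: [0.543, 0.0192, 0.0835]
tool_rot: [-3.142, -0.0, 0.052]
force: [-0.2, -0.3, -2.7]
grip_width: 0.0213
```

Run:
```python
from h import *
np.set_printoptions(precision=4,suppress=True)
o=telemetry.observe(); print(o["position"],o["tool_rot"],o["force"])
p=o["position"]; s=grab("side","side4")
u0,v0=295,225
k=10
im=cv2.resize(s["color"][v0:v0+60,u0:u0+80,::-1],None,fx=k,fy=k,interpolation=cv2.INTER_CUBIC)
def circ(c,z,r,col):
    P=[proj(s,[c[0]+r*np.cos(a),c[1]+r*np.sin(a),z]) for a in np.linspace(0,6.283,40)]
    P=((np.array(P)-[u0,v0]+.5)*k).astype(int); cv2.polylines(im,[P],True,col,1)
circ((.5428,.0181),.036,.010,(0,255,0))
zc=p[2]-.0117
circ(p,zc,.014,(0,0,255)); circ(p,zc-.030,.007,(0,0,255))
cv2.imwrite("pics/crop4.png",im)
```

```text
[0.543  0.0192 0.0835] [-3.1415 -0.0002  0.0517] [-0.1835 -0.3084 -2.6968]
```

View pics/crop4.png

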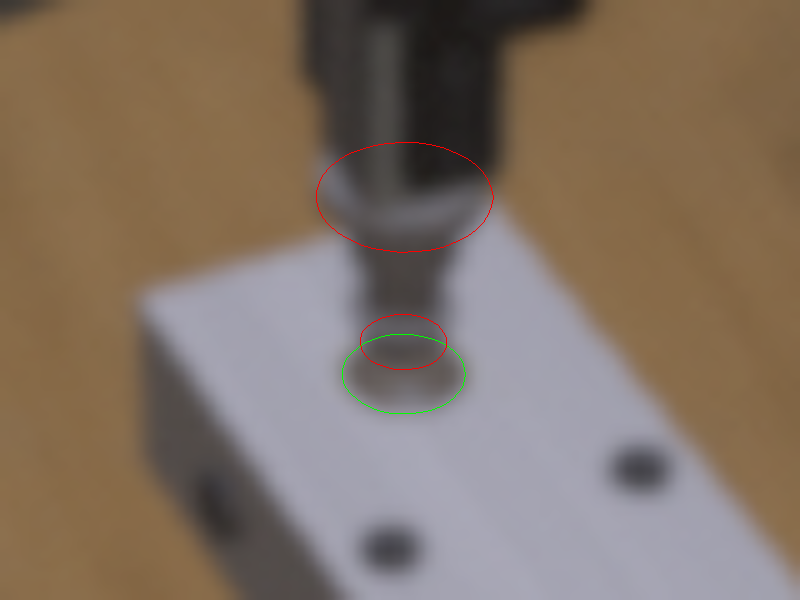

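Run:
```python
from h import *
np.set_printoptions(precision=1,suppress=True,linewidth=200)
s=grab("side")
a=cv2.cvtColor(cv2.imread("pics/side3.png"),cv2.COLOR_BGR2GRAY).astype(float); b=cv2.cvtColor(cv2.imread("pics/side4.png"),cv2.COLOR_BGR2GRAY).astype(float)
print("side3 v=222..248",a[222:249,334:338].mean(1)); print("sock3 v=250..272",a[250:273,333:338].mean(1))
print("side4 v=238..272",b[238:273,334:338].mean(1))
def rim(p,z,r):
    P=np.array([proj(s,[p[0]+r*np.cos(t),p[1]+r*np.sin(t),z]) for t in np.linspace(0,6.283,200)]); return P[:,0].min(),P[:,0].max(),P[:,1].min(),P[:,1].max()
for p in((.543,.0164,.117),(.543,.0192,.0835)):
    zc=p[2]-.0117; print(p,"collar",np.array(rim(p,zc,.014)),"foot r7",np.array(rim(p,zc-.03,.007)),"foot r9",np.array(rim(p,zc-.026,.009)))
print("rows side3 v=226,227,241",a[226,322:350],a[241,324:348])
print("socket",np.array(rim((.5428,.0181),.036,.01)))
```

```text
side3 v=222..248 [ 53.5  53.   52.8  54.   58.8  67.2  77.2  89.2  97.2  92.5  79.2  72.   69.2  69.   68.5  67.   65.8  66.8  72.8  85.2  92.2  86.2  81.2 101.2 131.  151.5 159.8]
sock3 v=250..272 [163.  163.8 163.8 164.2 164.4 164.4 163.2 155.8 136.  112.2  99.2  97.6  98.8 103.4 112.4 128.  148.2 162.4 167.4 168.2 168.  167.6 167.2]
side4 v=238..272 [ 45.   44.2  44.8  45.2  47.8  57.   73.8  90.5 100.2  94.2  81.   72.2  70.   69.5  69.   68.   67.   70.5  80.5  91.8  91.5  80.8  78.8  87.5  96.5 104.2 113.8 129.5 148.8 162.5 167.8 168.2 169.
 168.8 168.5]
(0.543, 0.0164, 0.117) collar [326.6 344.7 222.9 233.7] foot r7 [331.1 340.  240.7 246.2] foot r9 [329.8 341.3 238.  245. ]
(0.543, 0.0192, 0.0835) collar [326.1 343.8 238.7 249.7] foot r7 [330.5 339.2 255.9 261.5] foot r9 [329.3 340.4 253.3 260.4]
rows side3 v=226,227,241 [109. 111. 108. 106. 104. 105. 104.  90.  73.  62.  66.  73.  75.  67.  52.  41.  39.  42.  46.  50.  54.  58.  67.  82.  95. 101. 103. 104.] [110. 110. 107. 108. 107. 105. 103.  99.  98.  93.  89.  85.  83.  84.  88.  94. 100. 104. 109. 110. 110. 109. 111. 111.]
socket [328.7 341.1 257.9 265.9]
```

{"name": "apply_moves", "arguments": {
  "steps": [
    [-0.03, 0.1, 0, 0],
    [-0.05, 0.2, 0, 0],
    [-0.05, 0.27, 0, 0],
    [-0.05, 0.27, 0.1, 0],
    [-0.05, 0.27, 0.3, 0],
    [-0.05, 0.27, 0.5, 0],
    [-0.05, 0.27, 0.65, 0],
    [-0.05, 0.27, 0.75, 0],
    [-0.05, 0.27, 0.8, 0],
    [-0.05, 0.27, 0.8, 0]
  ]
}}

```text
clock: 9.0
position: [0.5425, 0.0165, 0.0751]
tool_rot: [-3.142, 0.0, 0.052]
force: [-0.9, 0.4, -1.8]
grip_width: 0.021
```

Run:
```python
from h import *
np.set_printoptions(precision=4,suppress=True)
for i in range(3):
    s=grab("side"); o=telemetry.observe(); print(o["clock"],o["position"],o["force"],o["moment"])
```

```text
9.05 [0.5425 0.0165 0.0752] [-0.0494  0.5377 -3.2233] [-0.0123 -0.005  -0.0196]
9.1 [0.5426 0.0165 0.0753] [ 0.4026  0.1163 -3.0078] [-0.017  -0.0127  0.0056]
9.15 [0.5426 0.0165 0.0754] [ 0.9939  0.8983 -2.4029] [ 0.0443 -0.0004 -0.0397]
```

{"name": "apply_moves", "arguments": {
  "steps": [
    [0, 0, 0.1, 0],
    [0, 0, 0.2, 0],
    [0, 0, 0.3, 0],
    [0, 0, 0.4, 0],
    [0, 0, 0.5, 0],
    [0, 0, 0.6, 0],
    [0, 0, 0.7, 0],
    [0, 0, 0.8, 0],
    [0, 0, 0.8, 0],
    [0, 0, 0.8, 0]
  ]
}}

```text
clock: 9.98
position: [0.543, 0.0176, 0.0673]
tool_rot: [-3.14, -0.001, 0.053]
force: [2.1, 6.7, -3.2]
grip_width: 0.0208
```

Run:
```python
from h import *
np.set_printoptions(precision=4,suppress=True)
for i in range(3):
    s=grab("side","side5"); o=telemetry.observe(); print(o["clock"],o["position"],o["force"],o["moment"])
cv2.imwrite("pics/crop5.png",cv2.resize(s["color"][220:290,295:385,::-1],None,fx=8,fy=8,interpolation=cv2.INTER_CUBIC))
```

```text
10.0333 [0.543  0.0176 0.0673] [ 2.6731  6.1422 -3.0719] [ 1.6238 -0.521   0.0306]
10.0833 [0.543  0.0176 0.0673] [ 2.17    6.0322 -3.8301] [ 1.6541 -0.6017  0.0077]
10.1333 [0.543  0.0176 0.0673] [ 2.1885  6.5808 -3.8664] [ 1.6204 -0.5908  0.0295]
```

View pics/crop5.png

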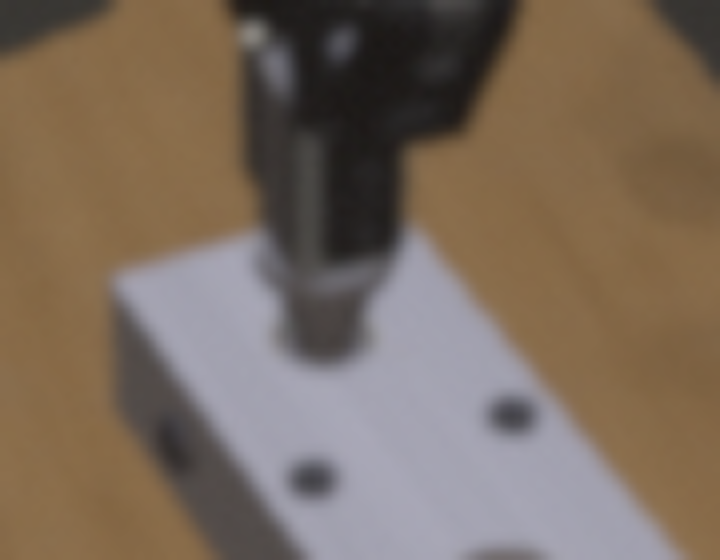

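{"name": "apply_moves", "arguments": {
  "steps": [
    [0.04, -0.1, 0, 0],
    [0.08, -0.2, 0, 0],
    [0.08, -0.2, 0.1, 0],
    [0.08, -0.2, 0.2, 0],
    [0.08, -0.2, 0.3, 0],
    [0.08, -0.2, 0.4, 0],
    [0.08, -0.2, 0.5, 0],
    [0.08, -0.2, 0.6, 0],
    [0.08, -0.2, 0.6, 0],
    [0.08, -0.2, 0.6, 0]
  ]
}}

```text
clock: 10.97
position: [0.5432, 0.0185, 0.0612]
tool_rot: [-3.142, 0.0, 0.052]
force: [0.1, 0.3, -2.4]
grip_width: 0.0215
```

{"name": "apply_moves", "arguments": {
  "steps": [
    [0, 0, 0.05, 0],
    [0, 0, 0.1, 0],
    [0, 0, 0.15, 0],
    [0, 0, 0.2, 0],
    [0, 0, 0.25, 0],
    [0, 0, 0.3, 0],
    [0, 0, 0.35, 0],
    [0, 0, 0.4, 0],
    [0, 0, 0.45, 0],
    [0, 0, 0.5, 0]
  ]
}}

```text
clock: 11.8
position: [0.5433, 0.0185, 0.0563]
tool_rot: [3.142, -0.0, 0.052]
force: [-0.3, 0.2, -0.8]
grip_width: 0.0217
```

{"name": "apply_moves", "arguments": {
  "steps": [
    [0, 0, 0.05, 0],
    [0, 0, 0.1, 0],
    [0, 0, 0.15, 0],
    [0, 0, 0.2, 0],
    [0, 0, 0.25, 0],
    [0, 0, 0.3, 0],
    [0, 0, 0.35, 0],
    [0, 0, 0.4, 0],
    [0, 0, 0.4, 0],
    [0, 0, 0.4, 0]
  ]
}}

```text
clock: 12.63
position: [0.5432, 0.0185, 0.0522]
tool_rot: [-3.142, 0.0, 0.052]
force: [0.5, -0.5, -3.9]
grip_width: 0.0215
```

{"name": "apply_moves", "arguments": {
  "steps": [
    [0, 0, 0.05, 0],
    [0, 0, 0.1, 0],
    [0, 0, 0.15, 0],
    [0, 0, 0.2, 0],
    [0, 0, 0.25, 0],
    [0, 0, 0.3, 0],
    [0, 0, 0.35, 0],
    [0, 0, 0.4, 0],
    [0, 0, 0.45, 0],
    [0, 0, 0.48, 0]
  ]
}}

```text
clock: 13.47
position: [0.5433, 0.0186, 0.0477]
tool_rot: [-3.142, -0.0, 0.052]
force: [-3.0, 0.7, 10.2]
grip_width: 0.0216
```

{"name": "apply_moves", "arguments": {
  "steps": [
    [0, 0, -0.02, 0],
    [0, 0, -0.04, 0],
    [0, 0, -0.06, 0],
    [0, 0, -0.08, 0],
    [0, 0, -0.1, 0],
    [0, 0, -0.12, 0],
    [0, 0, -0.14, 0],
    [0, 0, -0.16, 0],
    [0, 0, -0.18, 0],
    [0, 0, -0.18, 0]
  ]
}}

```text
clock: 14.3
position: [0.5432, 0.0185, 0.0493]
tool_rot: [-3.142, 0.0, 0.052]
force: [0.8, 0.2, -5.3]
grip_width: 0.0213
```

{"name": "apply_moves", "arguments": {
  "steps": [
    [0, 0, -0.01, 0],
    [0, 0, -0.02, 0],
    [0, 0, -0.03, 0],
    [0, 0, -0.04, 0],
    [0, 0, -0.05, 0],
    [0, 0, -0.06, 0],
    [0, 0, -0.07, 0],
    [0, 0, -0.08, 0],
    [0, 0, -0.08, 0],
    [0, 0, -0.08, 0]
  ]
}}

```text
clock: 15.13
position: [0.5433, 0.0185, 0.0502]
tool_rot: [3.142, -0.0, 0.052]
force: [-1.3, -0.0, -6.0]
grip_width: 0.0213
```

{"name": "apply_moves", "arguments": {
  "steps": [
    [0, 0, -0.02, 0],
    [0, 0, -0.04, 0],
    [0, 0, -0.06, 0],
    [0, 0, -0.08, 0],
    [0, 0, -0.1, 0],
    [0, 0, -0.12, 0],
    [0, 0, -0.14, 0],
    [0, 0, -0.16, 0],
    [0, 0, -0.16, 0],
    [0, 0, -0.16, 0]
  ]
}}

```text
clock: 15.97
position: [0.5433, 0.0185, 0.0518]
tool_rot: [-3.142, -0.0, 0.052]
force: [0.0, 0.1, -2.2]
grip_width: 0.0216
```

{"name": "apply_moves", "arguments": {
  "steps": [
    [0, 0, -0.3, 0],
    [0, 0, -0.6, 0],
    [0, 0, -0.9, 0],
    [0, 0, -1.3, 0],
    [0, 0, -1.7, 0],
    [0, 0, -2.2, 0],
    [0, 0, -2.8, 0],
    [0, 0, -3.3, 0],
    [0, 0, -3.8, 0],
    [0, 0, -3.8, 0]
  ]
}}

```text
clock: 16.8
position: [0.5438, 0.0185, 0.0908]
tool_rot: [-3.142, -0.001, 0.052]
force: [0.6, -0.5, -3.0]
grip_width: 0.0217
```

{"name": "apply_moves", "arguments": {
  "steps": [
    [0.1, 0.8, 0, 0],
    [0.2, 2, 0, 0],
    [0.3, 3.2, 0, 0],
    [0.45, 4.5, 0, 0],
    [0.55, 5.8, 0, 0],
    [0.65, 6.8, 0, 0],
    [0.7, 7.6, 0, 0],
    [0.74, 7.96, 0, 0],
    [0.74, 7.96, 0, 0],
    [0.74, 7.96, 0, 0]
  ]
}}

```text
clock: 17.63
position: [0.5548, -0.0603, 0.0897]
tool_rot: [-3.141, 0.0, 0.052]
force: [0.3, 0.4, -2.4]
grip_width: 0.0214
```

Run:
```python
from h import *
np.set_printoptions(precision=4,suppress=True)
s=grab("side","side6"); o=telemetry.observe(); print(o["clock"],o["position"],o["tool_rot"],o["force"],o["moment"])
p=o["position"]; print(proj(s,[p[0],p[1],p[2]-.0117]),proj(s,[.5548,-.0606,.036]),[np.round(d["uv"],1) for d in cams.pinpoint("side","shank_collar")[:2]])
cv2.imwrite("pics/crop6.png",cv2.resize(s["color"][245:315,315:405,::-1],None,fx=8,fy=8,interpolation=cv2.INTER_CUBIC))
```

```text
17.6833 [ 0.5547 -0.0599  0.0897] [-3.1411  0.      0.0524] [ 0.1102  0.1157 -2.7568] [0.0494 0.0005 0.0355]
[359.2561 271.161 ] [358.5266 292.3052] [array([358.5, 269.9]), array([359., 294.])]
```

View pics/crop6.png

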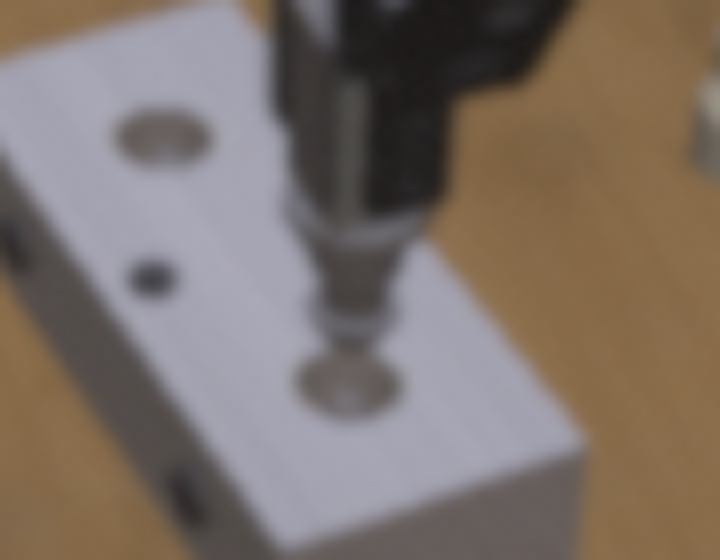

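Crop: foot at (355,325) directly above the right socket at (349,385), left socket empty. Inserting.

{"name": "apply_moves", "arguments": {
  "steps": [
    [-0.02, 0.05, 0.1, 0],
    [-0.02, 0.05, 0.3, 0],
    [-0.02, 0.05, 0.6, 0],
    [-0.02, 0.05, 0.9, 0],
    [-0.02, 0.05, 1.1, 0],
    [-0.02, 0.05, 1.3, 0],
    [-0.02, 0.05, 1.5, 0],
    [-0.02, 0.05, 1.6, 0],
    [-0.02, 0.05, 1.7, 0],
    [-0.02, 0.05, 1.7, 0]
  ]
}}

```text
clock: 18.57
position: [0.5545, -0.0611, 0.0725]
tool_rot: [-3.142, 0.0, 0.052]
force: [-0.1, -0.2, -3.1]
grip_width: 0.0212
```

{"name": "apply_moves", "arguments": {
  "steps": [
    [0, 0, 0.05, 0],
    [0, 0, 0.15, 0],
    [0, 0, 0.25, 0],
    [0, 0, 0.35, 0],
    [0, 0, 0.45, 0],
    [0, 0, 0.5, 0],
    [0, 0, 0.55, 0],
    [0, 0, 0.6, 0],
    [0, 0, 0.6, 0],
    [0, 0, 0.6, 0]
  ]
}}

```text
clock: 19.4
position: [0.5546, -0.0611, 0.0667]
tool_rot: [-3.142, -0.0, 0.052]
force: [0.3, 0.4, -2.8]
grip_width: 0.0214
```

{"name": "apply_moves", "arguments": {
  "steps": [
    [0, 0, 0.1, 0],
    [0, 0, 0.2, 0],
    [0, 0, 0.3, 0],
    [0, 0, 0.4, 0],
    [0, 0, 0.45, 0],
    [0, 0, 0.5, 0],
    [0, 0, 0.55, 0],
    [0, 0, 0.6, 0],
    [0, 0, 0.6, 0],
    [0, 0, 0.6, 0]
  ]
}}

```text
clock: 20.23
position: [0.5546, -0.061, 0.0607]
tool_rot: [-3.141, -0.0, 0.052]
force: [0.0, 1.0, -3.2]
grip_width: 0.0216
```

{"name": "apply_moves", "arguments": {
  "steps": [
    [0, 0, 0.02, 0],
    [0, 0, 0.05, 0],
    [0, 0, 0.08, 0],
    [0, 0, 0.11, 0],
    [0, 0, 0.14, 0],
    [0, 0, 0.17, 0],
    [0, 0, 0.2, 0],
    [0, 0, 0.23, 0],
    [0, 0, 0.26, 0],
    [0, 0, 0.3, 0]
  ]
}}

```text
clock: 21.07
position: [0.5547, -0.0609, 0.058]
tool_rot: [-3.141, -0.0, 0.052]
force: [-3.9, 3.8, 9.7]
grip_width: 0.0211
```

{"name": "apply_moves", "arguments": {
  "steps": [
    [0, 0, 0.02, 0],
    [0, 0, 0.04, 0],
    [0, 0, 0.06, 0],
    [0, 0, 0.08, 0],
    [0, 0, 0.1, 0],
    [0, 0, 0.12, 0],
    [0, 0, 0.14, 0],
    [0, 0, 0.16, 0],
    [0, 0, 0.16, 0],
    [0, 0, 0.16, 0]
  ]
}}

```text
clock: 21.9
position: [0.555, -0.0611, 0.0567]
tool_rot: [3.141, -0.001, 0.052]
force: [-2.4, 3.9, 12.5]
grip_width: 0.0209
```

{"name": "apply_moves", "arguments": {
  "steps": [
    [0, 0, 0.02, 0],
    [0, 0, 0.04, 0],
    [0, 0, 0.06, 0],
    [0, 0, 0.08, 0],
    [0, 0, 0.1, 0],
    [0, 0, 0.12, 0],
    [0, 0, 0.14, 0],
    [0, 0, 0.16, 0],
    [0, 0, 0.16, 0],
    [0, 0, 0.16, 0]
  ]
}}

```text
clock: 22.73
position: [0.5551, -0.0611, 0.055]
tool_rot: [3.141, -0.001, 0.052]
force: [-0.4, 2.2, 9.2]
grip_width: 0.0212
```

{"name": "apply_moves", "arguments": {
  "steps": [
    [0, 0, 0.02, 0],
    [0, 0, 0.05, 0],
    [0, 0, 0.08, 0],
    [0, 0, 0.11, 0],
    [0, 0, 0.14, 0],
    [0, 0, 0.17, 0],
    [0, 0, 0.2, 0],
    [0, 0, 0.22, 0],
    [0, 0, 0.22, 0],
    [0, 0, 0.22, 0]
  ]
}}

```text
clock: 23.57
position: [0.5547, -0.0612, 0.0523]
tool_rot: [3.142, -0.0, 0.052]
force: [0.8, 2.2, -0.3]
grip_width: 0.0215
```

{"name": "apply_moves", "arguments": {
  "steps": [
    [0, 0, 0.05, 0],
    [0, 0, 0.1, 0],
    [0, 0, 0.15, 0],
    [0, 0, 0.2, 0],
    [0, 0, 0.25, 0],
    [0, 0, 0.3, 0],
    [0, 0, 0.34, 0],
    [0, 0, 0.38, 0],
    [0, 0, 0.4, 0],
    [0, 0, 0.4, 0]
  ]
}}

```text
clock: 24.4
position: [0.5546, -0.061, 0.0483]
tool_rot: [-3.141, 0.0, 0.052]
force: [-1.3, 4.7, -3.0]
grip_width: 0.0215
```

{"name": "apply_moves", "arguments": {
  "steps": [
    [0, -0.02, 0, 0],
    [0, -0.05, 0, 0],
    [0, -0.05, 0.02, 0],
    [0, -0.05, 0.03, 0],
    [0, -0.05, 0.04, 0],
    [0, -0.05, 0.05, 0],
    [0, -0.05, 0.06, 0],
    [0, -0.05, 0.07, 0],
    [0, -0.05, 0.07, 0],
    [0, -0.05, 0.07, 0]
  ]
}}

```text
clock: 25.23
position: [0.5546, -0.0607, 0.0477]
tool_rot: [3.141, -0.0, 0.052]
force: [-2.0, 2.9, 3.9]
grip_width: 0.0211
```

{"name": "apply_moves", "arguments": {
  "steps": [
    [0, 0, -0.02, 0],
    [0, 0, -0.04, 0],
    [0, 0, -0.06, 0],
    [0, 0, -0.08, 0],
    [0, 0, -0.1, 0],
    [0, 0, -0.11, 0],
    [0, 0, -0.12, 0],
    [0, 0, -0.13, 0],
    [0, 0, -0.14, 0],
    [0, 0, -0.15, 0]
  ]
}}

```text
clock: 26.07
position: [0.5546, -0.0606, 0.0491]
tool_rot: [3.142, -0.0, 0.052]
force: [0.5, 1.9, -5.1]
grip_width: 0.0217
```

{"name": "apply_moves", "arguments": {
  "steps": [
    [0, 0, -0.01, 0],
    [0, 0, -0.01, 0],
    [0, 0, -0.02, 0],
    [0, 0, -0.02, 0],
    [0, 0, -0.03, 0],
    [0, 0, -0.03, 0],
    [0, 0, -0.04, 0],
    [0, 0, -0.04, 0],
    [0, 0, -0.05, 0],
    [0, 0, -0.05, 0]
  ]
}}

```text
clock: 26.9
position: [0.5545, -0.0606, 0.0495]
tool_rot: [-3.142, 0.0, 0.052]
force: [-0.3, 1.7, -8.0]
grip_width: 0.0214
```

{"name": "apply_moves", "arguments": {
  "steps": [
    [0, 0, -0.01, 0],
    [0, 0, -0.01, 0],
    [0, 0, -0.02, 0],
    [0, 0, -0.03, 0],
    [0, 0, -0.03, 0],
    [0, 0, -0.04, 0],
    [0, 0, -0.05, 0],
    [0, 0, -0.05, 0],
    [0, 0, -0.06, 0],
    [0, 0, -0.06, 0]
  ]
}}

```text
clock: 27.73
position: [0.5544, -0.0606, 0.05]
tool_rot: [-3.142, 0.0, 0.052]
force: [1.2, 1.8, -19.8]
grip_width: 0.0216
```

{"name": "apply_moves", "arguments": {
  "steps": [
    [0, 0, 0.01, 0],
    [0, 0, 0.01, 0],
    [0, 0, 0.01, 0],
    [0, 0, 0.01, 0],
    [0, 0, 0.01, 0],
    [0, 0, 0.01, 0],
    [0, 0, 0.01, 0],
    [0, 0, 0.01, 0],
    [0, 0, 0.01, 0],
    [0, 0, 0.01, 0]
  ]
}}

```text
clock: 28.57
position: [0.5545, -0.0606, 0.0501]
tool_rot: [-3.142, 0.0, 0.052]
force: [0.4, 2.0, -21.9]
grip_width: 0.021
```

Run:
```python
from h import *
np.set_printoptions(precision=4,suppress=True)
for i in range(8):
    s=grab("side","side7"); o=telemetry.observe(); print(o["clock"],o["position"],o["force"])
```

```text
28.6167 [ 0.5545 -0.0606  0.05  ] [  0.762    2.9729 -20.6691]
28.6667 [ 0.5544 -0.0605  0.05  ] [  0.9242   3.2454 -22.4996]
28.7167 [ 0.5545 -0.0606  0.0501] [  0.5057   2.9355 -21.979 ]
28.7667 [ 0.5545 -0.0606  0.05  ] [ -0.1409   2.3287 -21.8067]
28.8167 [ 0.5544 -0.0606  0.05  ] [ -0.0087   2.5451 -20.9197]
28.8667 [ 0.5545 -0.0606  0.0501] [  0.8149   2.2893 -21.3961]
28.9167 [ 0.5545 -0.0606  0.0501] [  0.681    2.1494 -21.8732]
28.9667 [ 0.5545 -0.0606  0.0501] [ -0.3797   1.8645 -21.9511]
```

{"name": "apply_moves", "arguments": {
  "steps": [
    [0, 0, 0.01, 0],
    [0, 0, 0.02, 0],
    [0, 0, 0.02, 0],
    [0, 0, 0.02, 0],
    [0, 0, 0.02, 0],
    [0, 0, 0.02, 0],
    [0, 0, 0.02, 0],
    [0, 0, 0.02, 0],
    [0, 0, 0.02, 0],
    [0, 0, 0.02, 0]
  ]
}}

```text
clock: 29.8
position: [0.5546, -0.0606, 0.0499]
tool_rot: [-3.142, 0.0, 0.052]
force: [-1.7, 2.6, -17.5]
grip_width: 0.0213
```

Run:
```python
from h import *
np.set_printoptions(precision=4,suppress=True)
for i in range(4):
    s=grab("side","side7"); o=telemetry.observe(); print(o["clock"],o["position"],o["force"])
```

```text
29.85 [ 0.5546 -0.0606  0.0499] [ -1.9906   2.9448 -17.6674]
29.9 [ 0.5546 -0.0606  0.0499] [ -2.3344   1.9824 -16.0829]
29.95 [ 0.5546 -0.0606  0.0499] [ -1.8509   2.7206 -16.3535]
30.0 [ 0.5546 -0.0606  0.0499] [ -1.6796   2.3018 -15.2688]
```

{"name": "apply_moves", "arguments": {
  "steps": [
    [0, 0, -0.006, 0],
    [0, 0, -0.006, 0],
    [0, 0, -0.006, 0],
    [0, 0, -0.006, 0],
    [0, 0, -0.006, 0],
    [0, 0, -0.006, 0],
    [0, 0, -0.006, 0],
    [0, 0, -0.006, 0],
    [0, 0, -0.006, 0],
    [0, 0, -0.006, 0]
  ]
}}

```text
clock: 30.83
position: [0.5545, -0.0606, 0.05]
tool_rot: [-3.142, 0.0, 0.052]
force: [-1.8, 1.5, -17.8]
grip_width: 0.0211
```

Run:
```python
from h import *
np.set_printoptions(precision=4,suppress=True)
for i in range(12):
    s=grab("side","side7"); o=telemetry.observe(); print(o["clock"],o["position"][2],o["force"])
```

```text
30.8833 0.04995987732870052 [ -0.988    1.6583 -18.0293]
30.9333 0.04993319971775366 [ -1.008    3.1755 -17.6853]
30.9833 0.049945496845413426 [ -0.8017   2.0761 -17.8721]
31.0333 0.04992251999521838 [ -1.5383   1.6598 -16.9366]
31.0833 0.04995138374583363 [ -1.7977   2.419  -18.4601]
31.1333 0.04995591718375926 [ -0.8095   2.1139 -18.2742]
31.1833 0.04994919613754041 [ -0.7729   3.0528 -18.161 ]
31.2333 0.049963673645977646 [ -2.0524   1.9401 -17.7397]
31.2833 0.04994130289711526 [ -0.6941   2.8171 -18.4183]
31.3333 0.04996544906825347 [ -0.6406   2.0063 -18.0588]
31.3833 0.04996105695247853 [ -1.7339   2.6632 -17.693 ]
31.4333 0.04994911132958635 [ -1.1372   2.9908 -18.1079]
```

Steady at 17.9 N minus 2.9 N weight, about 15 N for over 0.5 s. Lower back to home.

{"name": "apply_moves", "arguments": {
  "steps": [
    [0, 0, 0.03, 0],
    [0, 0, 0.06, 0],
    [0, 0, 0.09, 0],
    [0, 0, 0.12, 0],
    [0, 0, 0.15, 0],
    [0, 0, 0.18, 0],
    [0, 0, 0.2, 0],
    [0, 0, 0.22, 0],
    [0, 0, 0.23, 0],
    [0, 0, 0.23, 0]
  ]
}}

```text
clock: 32.27
position: [0.5548, -0.0606, 0.0478]
tool_rot: [3.142, -0.001, 0.052]
force: [-0.7, 2.6, -0.2]
grip_width: 0.0212
```

{"name": "apply_moves", "arguments": {
  "steps": [
    [0, 0, 0.01, 0],
    [0, 0, 0.02, 0],
    [0, 0, 0.02, 0],
    [0, 0, 0.02, 0],
    [0, 0, 0.02, 0],
    [0, 0, 0.02, 0],
    [0, 0, 0.02, 0],
    [0, 0, 0.02, 0],
    [0, 0, 0.02, 0],
    [0, 0, 0.02, 0]
  ]
}}

```text
clock: 33.1
position: [0.5549, -0.0606, 0.0477]
tool_rot: [3.142, -0.001, 0.052]
force: [-1.5, 1.7, 5.7]
grip_width: 0.0213
```

{"name": "apply_moves", "arguments": {
  "steps": [
    [0, 0, 0, 0],
    [0, 0, 0, 0],
    [0, 0, 0, 0],
    [0, 0, 0, 0],
    [0, 0, 0, 0],
    [0, 0, 0, 0],
    [0, 0, 0, 0],
    [0, 0, 0, 0],
    [0, 0, 0, 0],
    [0, 0, 0, 0]
  ],
  "claw": 0
}}

```text
clock: 33.93
position: [0.5545, -0.0606, 0.0475]
tool_rot: [-3.142, 0.0, 0.052]
force: [-0.6, -0.5, 0.6]
grip_width: 0.0855
```

{"name": "apply_moves", "arguments": {
  "steps": [
    [0, 0, -0.5, 0],
    [0, 0, -1.5, 0],
    [0, 0, -3, 0],
    [0, 0, -5, 0],
    [0, 0, -7.5, 0],
    [0, 0, -10, 0],
    [0, 0, -12.5, 0],
    [0, 0, -14.5, 0],
    [0, 0, -16, 0],
    [0, 0, -16, 0]
  ]
}}

```text
clock: 34.77
position: [0.5558, -0.0607, 0.2115]
tool_rot: [3.141, -0.005, 0.052]
force: [-0.4, -0.3, 0.7]
grip_width: 0.0857
```

{"name": "apply_moves", "arguments": {
  "steps": [
    [-0.5, 2, 0, 0],
    [-1, 5, 0, 0],
    [-1.5, 8, 0, 0],
    [-2, 11, 0, 0],
    [-2.5, 14, 0, 0],
    [-3, 17, 0, 0],
    [-3.5, 20, 0, 0],
    [-4, 22, 0, 0],
    [-4, 23, 0, 0],
    [-4, 23, 0, 0]
  ]
}}

```text
clock: 35.6
position: [0.5259, -0.2945, 0.2074]
tool_rot: [3.141, 0.0, 0.049]
force: [-0.4, 1.3, 0.5]
grip_width: 0.0858
```

Run:
```python
from h import *
np.set_printoptions(precision=4,suppress=True)
s=grab("side","side8"); t=grab("top","top8"); o=telemetry.observe(); print(o["clock"],o["position"],o["force"],o["grip_width"])
c=(.5545,-.061)
for f,n in((s,"side"),(t,"top")):
    print(n,"expect collar,head,top",[proj(f,[*c,z]) for z in(.036,.063,.085)])
    for k in("shank_collar","shank_head"): print(k,[(np.round(d["uv"],1),round(d["score"],2)) for d in cams.pinpoint(n,k)[:3]])
A=cv2.resize(s["color"][160:340,240:440,::-1],None,fx=2,fy=2,interpolation=cv2.INTER_CUBIC)
A=cv2.resize(s["color"][235:335,310:410,::-1],(400,400),interpolation=cv2.INTER_CUBIC)
B=cv2.resize(t["color"][190:290,320:420,::-1],(400,400),interpolation=cv2.INTER_CUBIC)
cv2.imwrite("pics/crop8.png",np.hstack([A,B]))
```

```text
35.7 [ 0.5267 -0.2914  0.2074] [-0.4026  0.402   0.5194] 0.08545455925278908
side expect collar,head,top [array([358.431 , 292.5198]), array([359.0166, 279.2579]), array([359.5114, 268.0516])]
shank_collar [(array([358.8, 290.7]), 0.87), (array([339.8, 203.9]), 0.74)]
shank_head [(array([360.4, 277.5]), 0.96), (array([342.2, 191.8]), 0.68)]
top expect collar,head,top [array([389.9949, 236.7894]), array([391.9916, 234.5188]), array([393.7141, 232.5601])]
shank_collar [(array([389.9, 239.5]), 0.64), (array([262.9, 209.4]), 0.64)]
shank_head [(array([262.7, 207.5]), 0.6), (array([392.2, 236.9]), 0.47)]
```

View pics/crop8.png

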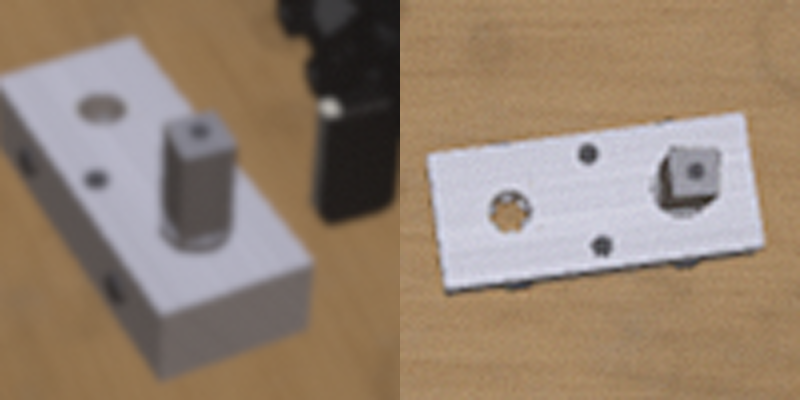

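Crop: the shank stands upright in the right socket with its collar flat on the block (side (198,240), top (690,180)); the left socket is empty and the gripper is clear.

```bash
python3 -c "
from h import *
print(workorder.job_done())"
```

```text
the job is handed in; nothing more can be done
None
```

The shank is locked in the right socket: let go, upright and with its collar flat on the block. I handed the job in at about 36 s of the 72 s allowed.

- **Left socket:** this is the worn one. The balls passed with about 2 N of push, and on the pull the shank came loose at roughly 3–4 N.
- **Right socket:** this is the sound one. It took about 15 N of push to pass and seated at the same tool height as the left (z = 0.0477 m). It then held about 15 N for more than 0.5 s: a steady wrist reading of about 17.9 N, less about 2.9 N for the shank's weight.
- **Overshoot during the pull:** before I backed off to 15 N, the raw wrist reading stayed near 22 N (peak sample 22.5 N) for about half a second or more. Net of the weight that is about 19 N on the lock (19.6 N at the peak sample). That is under the 20 N limit but close to it, and over the limit if the raw reading is what counts.
- **Other roughness:** seating the collar briefly pressed with about 13 N in the left socket and 7–9 N in the right. The first entry into the left socket touched its wall with about 7 N sideways, which I corrected.
- **Last check:** both cameras show the shank where it should be, within about 2–3 pixels (the largest differences are in the top view), with the gripper well clear. I did not touch the bystanders, but I also did not re-measure them at the end.

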